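# Caliper check of a media converter on the ESD bench

### The arm

A 6-joint arm with a two-finger parallel gripper is mounted at the origin on the work surface. World frame = base frame: x ahead of the robot, y to its left, z up, the work surface at z = 0. Lengths are in m, angles in rad, forces in N, time in s.
With the tool pointing down it reaches from about 0.4 to 0.825 m from the base axis. Payload 7 kg.
Tool frame: the origin (TCP) lies on the centre line of the jaws, within the pads' length; the fingertips stand tip_reach ahead of it and the grasp point (between the pads) is the TCP (tip_reach is the distance from the TCP to the fingertips, in m); z points along the fingers, y is the line along which they close (so a half turn about z gives the same grasp; the last joint's range is limited). The gripper opens to 88 mm and grips with 3 to 60 N. Pads are 19 mm wide; open, the fingers measure 130 mm over their backs; the gripper's body (78 mm by 193 mm) begins 47 mm behind the grasp point.
Start: joints at [1.498, 0.359, 0.012, 0, -1.224, -0.288], TCP at [0.238, 0.632, 0.246] pointing down, gripper open.
Joint ranges: [-3.07, 3.07], [-1.43, 2.12], [-1.02, 1.25], [-3.03, 1.67], [-3.05, -0], [-3.03, 3.03]. Speed limits (rad/s): [2.39, 2.39, 3.01, 3.14, 3.14, 3.14].

### API

Orientations are given as [roll, pitch, yaw] about the fixed x, y, z axes, in that order (R = Rz(yaw) Ry(pitch) Rx(roll)).
In Python, from station import get_state, grab_frame, calibration, job_done, find_in, mark_of, tip_reach gives the robot as it stands.
- The arm moves only by the shell command python3 -m handwheel 'ROWS' [OPENING] [FORCE]. ROWS is JSON, a list of rows, each an object with "delta_pos": the shift along the world's x, y, z in units of 30 mm (1.0 is 30 mm), a list of three; "dr": the turn, a rotation vector about the world's x, y, z in degrees, a list of three. In form: [{"delta_pos": [tx, ty, tz], "dr": [rx, ry, rz]}, ...]. A call has 1 to 10 rows; each row shifts and turns the commanded pose from where the row before left it; what a row does not reach is not made up. A row lasts 1/10 s, in which the tool goes at most 50 mm and 8.59 degrees, less where a joint would pass 70% of its speed; a pose out of reach is approached as far as the arm can. A call is refused whole if a number of a shift passes 1 or a number of a turn 8.59, either way. A call with a gripper value outside its range is refused whole. OPENING is the closure, from -1 (fully open) to 1 (shut), set as the call begins (- or left out, the last holds). The fingers move at their own pace and stop on an object; FORCE is the grip in N (left out, the last holds). Time passes only in rows, so rows that do not move let the fingers close. It gives the time, the measured TCP pose, the force, the opening and the grip force at its end, in the units of the state.
- get_state(): the state, without advancing time (a new reading comes with each control period).
- grab_frame(name): name is "scene" or "top" or "wrist"; returns the picture (400x640x3 uint8, red, green, blue); there is no depth.
- calibration(name): a dict with "fx", "fy", "cx", "cy" (pixels), "k1" (the pictures are not rectified: a ray, as slopes to the right and down, at radius r is drawn at 1 + k1 r^2 times it, then the intrinsics apply), "extrinsics" (4x4, takes a point from world to camera coordinates). Camera axes: x right, y down, z forward; pixel columns grow to the right and rows downward; lengths in m; the calibration is good to about 2 mm. A picture is of the moment at which its call begins: read the wrist's pose just before it. calibration takes no time and is no camera call; for the wrist camera it gives the pose at the moment of the call.
- job_done(): hands the job in; it is judged then, once.
Trained networks look in the newest picture that a camera, given by its name, has taken for a name from the list of things; names that differ only in an ending like _2 or _b are one class to them, and where a whole thing is asked for, a point or a joint stands for the part that bears it (a point fixed in the world has none). Each returns a list of dicts, best first, with "conf" (0 to 1); they miss things now and then, are a little off and sometimes report something else, mostly with a low value. They report only what shows in the picture. A call takes as long as a camera call.
- find_in(camera, query): "location" ([column, row] in pixels, amid what is visible of it).
- mark_of(camera, query): "location" ([column, row] in pixels: a listed point, or the origin of a listed thing).
The state is a dict: "t": time; "q": joint angles; "qd": joint speeds; "joint_efforts": joint torques, N m; "eef_pos": TCP position; "ee_rot": TCP orientation; "force": force on the tool from outside, world axes, zero at the start; "moment": the same for the moment, N m; "width": finger opening in m; "gripper_force": force on a finger pad.
Only numpy, scipy, OpenCV 4.12 (cv2) and the standard library are available. Lean on these libraries where they do the work, as an engineer would, in place of code of your own. Each camera call takes 0.05 s, during which the arm holds its last target. There are 200 camera calls.

### The job

Measure the length of the black media converter with the bench caliper: first clear away the grey ferrite core left between the caliper's jaws, then lay the converter flat on the bench, lengthwise from jaw to jaw, and push the slide shut, gently, until both jaws bear on its two ends. Then press the green hold button fully down to keep the reading, and leave the jaws shut on the converter and the ferrite on the bench clear of the caliper. Leave the other things on the bench where they are.

Things in the scene. Friction and masses are not known exactly. Their poses are not given: they have to be found in the camera images.
- caliper: Long-jaw digital caliper lying flat in a fixed grey stand. Origin on the bench plane where the beam's front edge meets the fixed jaw's inner face. z up; jaws reach to -x, roughly towards the robot. Steel beam: x 0 to 24 mm, top 24 mm high, runs to y = -305 mm; end clamp y -285 to -303 mm, x 0 to 34 mm, 44 mm high. Base slab 10 mm high, x 4 to 66 mm; before the beam (x below 0) the bench is bare.
- fixed_jaw: The steel fixed jaw: inner face in the caliper's plane y = 0, from the beam to x = -100 mm, at heights 15 to 25 mm; 14 mm thick at the tip, widening to 25 mm at the beam, lying to +y of that face. Origin and axes are the caliper's own.
- slide: The slide with its steel jaw, mirror image of the fixed jaw: inner face in this body's plane y = 0 (x 0 to -100 mm, heights 15 to 25 mm). Origin = caliper's origin shifted along its -y by the gap between the jaws (0 to 185 mm); same axes. Black housing y 0 to -88 mm, x -11 to 35 mm, top 32 mm high. Takes about 2.5 N to move, stays where left; can be pushed open by the jaw's inner face.
- thumb_rest (a point): Ribbed black thumb rest on the slide, to be pushed towards the fixed jaw (caliper's +y): this point is the centre of its outer (-y) face, 21 mm above the bench. The face is 30 mm wide along x (x -8 to -38 mm of the caliper) and 20 mm high (11 to 31 mm above the bench). Axes as the caliper's.
- hold_top (a point): Centre of the top of the round green hold button, 16 mm in diameter, on the slide's housing, 6 mm proud of it (38 mm above the bench, 12 mm behind the beam's front edge and 66 mm to -y of the slide's jaw face). Pressed straight down.
- hold (a joint): Travel of the hold button in m: 0 up, 0.004 fully down (counts as pressed beyond 0.0025). Spring: 1.5 N to start, 3.5 N fully down; springs back.
- converter: The media converter to be measured: flat black box 100 mm long (its x), 60 mm wide (its y), 32 mm high, about 0.3 kg, with a blue badge across one end of its top and two network ports in the other end. Origin at the centre of its underside, z up.
- ferrite: Grey clip-on ferrite core lying between the jaws near the fixed jaw: rounded block 50 mm long (its x, roughly along the jaws), 30 mm wide (its y), 28 mm high, about 90 g, black split line. Origin at the centre of its underside.
- injector: Bystander: white power injector, 106 x 58 x 34 mm box (x, y, z), origin at the centre of its underside.
- attenuator: Bystander: bare aluminium attenuator with fins on top, 88 x 62 x 33 mm (x, y, z) and a brass connector 10 mm long at each end, origin at the centre of its underside.
- pistol: Bystander: red ESD pistol lying on its side, 210 mm from back to steel tip (x from -55 to 153 mm), grip to its -y (to -128 mm), 70 mm high; origin under the body's axis.
- screwdriver: Bystander: yellow-handled screwdriver, 190 mm long, lying along its x, about 30 mm high.
- cleaner: Bystander: white cleaner bottle with red cap, 60 mm in diameter, 150 mm high, standing; origin under its centre.
- target: Bystander: round brass current target lying before the caliper, flange 70 mm in diameter and 8 mm high, hub 40 mm in diameter and 20 mm high; origin at the centre of its underside.
- spare_ferrite: Bystander: a second grey ferrite core, same as the first, lying on the open bench away from the caliper, to the left. Origin at the centre of its underside.

How it is judged:
By the outcome, as a careful person would: the job done as asked, in the order asked, and still so for the second after the job is handed in, with the robot touching nothing.
It also fails if it takes over 72 s, if anything falls off the work surface, if the arm or the gripper's body presses on something with over 40 N, if the wrist force passes 120 N, or if a joint passes its speed limit or range.

## Working session

There is one attempt and no reset: what is moved stays moved. The work goes in short steps, Python scripts to look and compute and a shell command to move; the robot and the scene stay as the last step left them, time stands still between calls to the robot, and variables do not carry over. Pictures are saved under pics/ and viewed, at most 13 in all, crops included, and the job is handed in when it is done.

```bash
mkdir -p pics; ls; cat > h.py <<'E'
import numpy as np, cv2
from station import *
def ray(cam,px,cal=None):
    c=cal or calibration(cam); E=np.array(c["extrinsics"])
    d=np.array([(px[0]-c["cx"])/c["fx"],(px[1]-c["cy"])/c["fy"]]); u=d.copy()
    for _ in range(20): u=d/(1+c["k1"]*(u@u))
    R=E[:3,:3]; o=-R.T@E[:3,3]; return o,R.T@np.array([u[0],u[1],1])
def at_z(cam,px,z=0.,cal=None):
    o,d=ray(cam,px,cal); return o+d*(z-o[2])/d[2]
def proj(cam,p,cal=None):
    c=cal or calibration(cam); q=np.array(c["extrinsics"])@np.append(p,1); u=q[:2]/q[2]; u=u*(1+c["k1"]*(u@u))
    return np.array([u[0]*c["fx"]+c["cx"],u[1]*c["fy"]+c["cy"]])
def save(cam,name):
    f=grab_frame(cam); cv2.imwrite(f"pics/{name}.png",f[:,:,::-1]); return f
E
python3 - <<'E'
from h import *
s=get_state(); print(s, tip_reach if not callable(tip_reach) else tip_reach())
for c in ("top","scene"):
    save(c,c+"0")
    for n in ["caliper","slide","thumb_rest","hold_top","converter","ferrite","injector","attenuator","target","cleaner","pistol","screwdriver"]:
        z={"thumb_rest":.021,"hold_top":.038}.get(n,0)
        print(c,n,[(np.round(m["location"]).tolist(),round(m["conf"],2),np.round(at_z(c,m["location"],z),3)[:2].tolist()) for m in mark_of(c,n)[:3]])
E
```

```text
pics
{'t': 0.0, 'q': array([ 1.49813410e+00,  3.59379593e-01,  1.11240349e-02, -3.63695877e-04,
       -1.22411114e+00, -2.88118417e-01]), 'qd': array([ 1.49855952e-04,  5.94842016e-04,  8.70148881e-04,  1.13468901e-03,
        7.90002176e-04, -5.93021275e-05]), 'joint_efforts': array([ 9.36799697e-04, -5.82712841e+01,  2.93050790e+01,  6.99706122e+00,
        7.13090019e-03, -1.48838835e-04]), 'eef_pos': array([0.23812515, 0.63113897, 0.24465331]), 'ee_rot': array([ 3.13998986e+00, -1.18452364e-04, -3.60904399e-01]), 'force': array([-0.16453461, -0.20884188,  0.28701044]), 'moment': array([-0.06591802,  0.06391167, -0.00531717]), 'gripper_force': 0.0, 'width': 0.08758947125724786} 0.019
top caliper [([250.0, 172.0], 0.59, [0.615, 0.095])]
top slide [([287.0, 169.0], 0.7, [0.623, -0.012]), ([480.0, 254.0], 0.45, [0.368, -0.554]), ([425.0, 157.0], 0.3, [0.654, -0.412])]
top thumb_rest [([315.0, 174.0], 0.97, [0.602, -0.09])]
top hold_top [([313.0, 167.0], 0.58, [0.62, -0.084])]
top converter [([383.0, 242.0], 0.98, [0.409, -0.279]), ([181.0, 173.0], 0.17, [0.617, 0.295])]
top ferrite 
[... 747 characters left out ...]
.074])]
scene converter [([251.0, 190.0], 0.97, [0.403, -0.283]), ([184.0, 236.0], 0.52, [0.645, -0.419])]
scene ferrite [([362.0, 223.0], 0.46, [0.551, 0.066])]
scene injector [([195.0, 201.0], 0.97, [0.476, -0.442])]
scene attenuator [([445.0, 206.0], 0.84, [0.446, 0.323])]
scene target [([311.0, 205.0], 0.53, [0.473, -0.085]), ([248.0, 192.0], 0.46, [0.415, -0.291]), ([361.0, 223.0], 0.4, [0.55, 0.063])]
scene cleaner [([499.0, 257.0], 0.95, [0.667, 0.416]), ([368.0, 236.0], 0.56, [0.608, 0.082])]
scene pistol [([187.0, 238.0], 0.64, [0.653, -0.41])]
scene screwdriver [([444.0, 204.0], 0.71, [0.436, 0.323]), ([174.0, 182.0], 0.51, [0.377, -0.544]), ([304.0, 224.0], 0.47, [0.567, -0.098])]
```

View pics/top0.png

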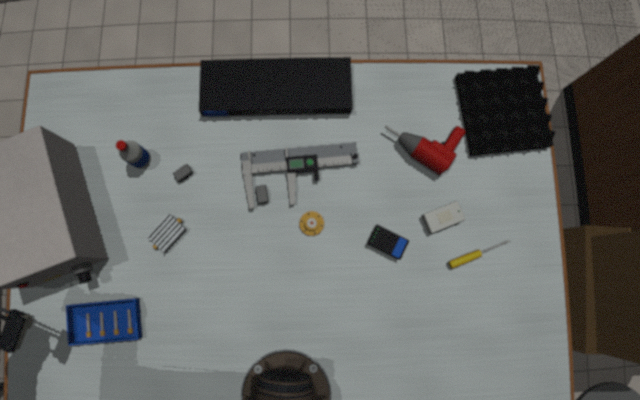

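View pics/scene0.png

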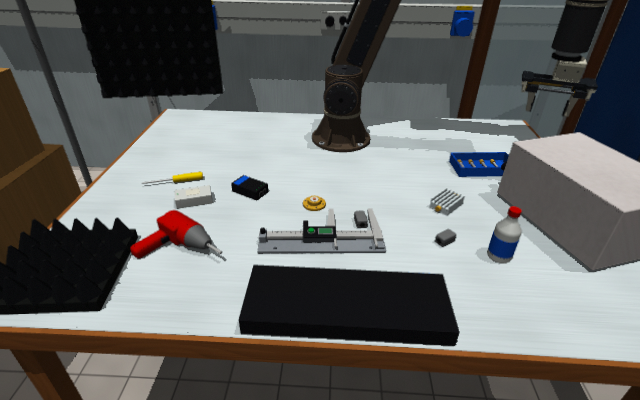

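The top view has the caliper with its fixed jaw at (250,180) and slide jaw at (292,190). The ferrite is at (263,193) between them and the converter at (387,241), blue badge to the right. The spare ferrite is at (183,173). Next I'll move the wrist camera above the caliper.

```bash
python3 -m handwheel '[{"delta_pos":[0.4,-1,0.2],"dr":[0,0,-3.3]},{"delta_pos":[0.4,-1,0.2],"dr":[0,0,-3.3]},{"delta_pos":[0.4,-1,0.2],"dr":[0,0,-3.3]},{"delta_pos":[0.4,-1,0.2],"dr":[0,0,-3.3]},{"delta_pos":[0.4,-1,0.2],"dr":[0,0,-3.3]},{"delta_pos":[0.4,-1,0.2],"dr":[0,0,-3.3]},{"delta_pos":[0.4,-1,0.2],"dr":[0,0,-3.3]},{"delta_pos":[0.4,-1,0.2],"dr":[0,0,-3.3]},{"delta_pos":[0.4,-1,0.2],"dr":[0,0,-3.3]},{"delta_pos":[0.4,-1,0.2],"dr":[0,0,-3.3]}]' -1
python3 -m handwheel '[{"delta_pos":[0.4,-1,0.1],"dr":[0,0,-3.3]},{"delta_pos":[0.4,-1,0.1],"dr":[0,0,-3.3]},{"delta_pos":[0.4,-1,0.1],"dr":[0,0,-3.3]},{"delta_pos":[0.4,-1,0.1],"dr":[0,0,-3.3]},{"delta_pos":[0.4,-1,0.1],"dr":[0,0,-3.3]},{"delta_pos":[0.4,-1,0.1],"dr":[0,0,-3.3]},{"delta_pos":[0.4,-1,0.1],"dr":[0,0,-3.3]},{"delta_pos":[0.4,-1,0.1],"dr":[0,0,-3.3]},{"delta_pos":[0.4,-1,0],"dr":[0,0,-3.3]},{"delta_pos":[0,0,0],"dr":[0,0,0]}]'
python3 - <<'E'
from h import *
save("wrist","w1"); c=calibration("wrist"); E=np.array(c["extrinsics"]); print((-E[:3,:3].T@E[:3,3]).round(3), E[:3,:3].round(2), c["fx"])
for n in ["caliper","slide","thumb_rest","hold_top","ferrite","target","converter"]:
    z={"thumb_rest":.021,"hold_top":.038}.get(n,0)
    print(n,[(np.round(m["location"]).tolist(),round(m["conf"],2),np.round(at_z("wrist",m["location"],z),3)[:2].tolist()) for m in mark_of("wrist",n)[:3]])
E
```

```text
t: 2.3
eef_pos: [0.3586, 0.3302, 0.3061]
ee_rot: [-3.141, 0.0, -0.939]
force: [0.2, -0.3, -0.1]
width: 0.0875
gripper_force: 0.0
t: 3.3
eef_pos: [0.467, 0.0589, 0.3297]
ee_rot: [-3.141, -0.0, -1.46]
force: [-0.2, 0.7, 0.2]
width: 0.0873
gripper_force: 0.0
[ 0.476 -0.019  0.468] [[-0.99 -0.11  0.  ]
 [-0.11  0.95  0.29]
 [-0.03  0.29 -0.96]] 356.13858716159774
caliper [([213.0, 164.0], 0.96, [0.608, 0.088])]
slide [([211.0, 91.0], 0.68, [0.613, -0.005])]
thumb_rest [([217.0, 11.0], 0.7, [0.604, -0.095])]
hold_top [([183.0, 27.0], 0.46, [0.637, -0.072])]
ferrite [([261.0, 150.0], 0.61, [0.545, 0.065])]
target [([334.0, 46.0], 0.69, [0.465, -0.075])]
converter []
```

View pics/w1.png

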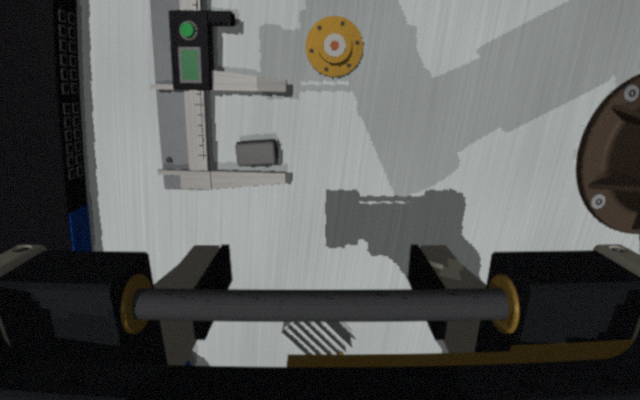

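The wrist view shows the fixed jaw along row ~175 (columns 213-290) and the slide jaw along row ~90. The ferrite is at (258,153), close to the fixed jaw, and the button is at (188,30). I'll enlarge it.

```bash
python3 - <<'E'
import cv2
f=cv2.imread("pics/w1.png")[0:200,145:305]
cv2.imwrite("pics/w1c.png",cv2.resize(f,None,fx=3,fy=3,interpolation=cv2.INTER_CUBIC))
E
```

```text
(no output)
```

View pics/w1c.png

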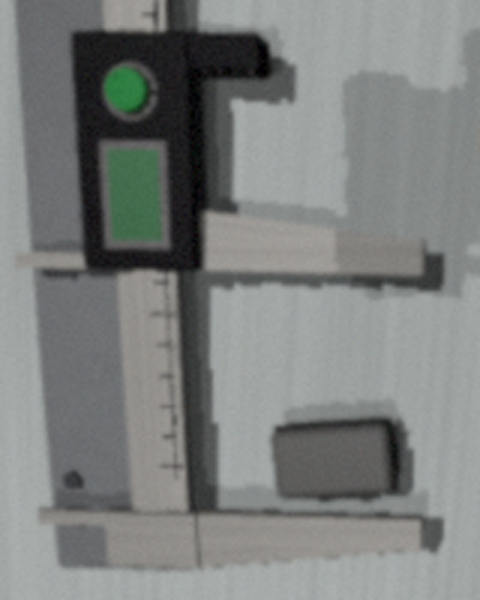

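```bash
cat >> h.py <<'E'
def crop1(u,v): return (145+u/3,v/3)
E
python3 - <<'E'
from h import *
P=lambda u,v,z: at_z("wrist",crop1(u,v),z).round(4)[:2]
a=P(197,512,.025);b=P(421,517,.025);c=P(200,270,.025);d=P(423,276,.025)
print("fixed",a,b,"slide",c,d)
for p,q in((a,b),(c,d)): e=p-q; print("yaw",np.degrees(np.arctan2(e[1],e[0])),np.hypot(*e))
print("beamfront",P(197,512,.024),P(180,272,.024)); e=P(180,272,.024)-P(197,512,.024); print(np.degrees(np.arctan2(e[0],-e[1])))
print("button",P(125,90,.038))
F=[P(*k,.028) for k in((275,428),(388,422),(392,495),(281,495))]; print("ferr",F,np.mean(F,0))
print("thumb",P(190,35,.031),P(268,40,.031))
print(get_state()["eef_pos"],calibration("wrist")["extrinsics"][0])
E
```

```text
fixed [0.6031 0.0936] [0.508  0.0848] slide [ 0.6055 -0.0058] [ 0.5162 -0.0132]
yaw 5.286762532583942 0.09550628251586381
yaw 4.7370912850672315 0.08960608238283832
beamfront [0.6034 0.0938] [ 0.6138 -0.0042]
6.057695794520983
button [ 0.6331 -0.069 ]
ferr [array([0.5711, 0.0537]), array([0.5249, 0.046 ]), array([0.5207, 0.0761]), array([0.5671, 0.0815])] [0.54595  0.064325]
thumb [ 0.6116 -0.0918] [ 0.582  -0.0929]
[0.46613295 0.06223979 0.32964038] [-9.93135882e-01 -1.16966132e-01  2.10394848e-04  4.70982140e-01]
```

```bash
python3 -m handwheel '[{"delta_pos":[0.33,0.01,-0.9],"dr":[0,0,0.2]},{"delta_pos":[0.33,0.01,-0.9],"dr":[0,0,0.2]},{"delta_pos":[0.33,0.01,-0.9],"dr":[0,0,0.2]},{"delta_pos":[0.33,0.01,-0.9],"dr":[0,0,0.2]},{"delta_pos":[0.33,0.01,-0.9],"dr":[0,0,0.2]},{"delta_pos":[0.33,0.01,-0.9],"dr":[0,0,0.2]},{"delta_pos":[0.33,0.01,-0.9],"dr":[0,0,0.2]},{"delta_pos":[0.33,0.01,-0.9],"dr":[0,0,0.2]},{"delta_pos":[0,0,0],"dr":[0,0,0]},{"delta_pos":[0,0,0],"dr":[0,0,0]}]' -0.41 20
python3 - <<'E'
from h import *
for c in ("wrist","top","scene"):
    save(c,c+"2")
    print(c,[(np.round(m["location"]).tolist(),round(m["conf"],2),np.round(at_z(c,m["location"],0),3)[:2].tolist()) for m in mark_of(c,"ferrite")[:3]])
E
```

```text
t: 4.7
eef_pos: [0.5452, 0.0642, 0.1135]
ee_rot: [3.14, -0.001, -1.426]
force: [0.3, 0.3, 0.5]
width: 0.0618
gripper_force: 0.0
wrist [([318.0, 203.0], 0.65, [0.548, 0.064])]
top [([264.0, 192.0], 0.43, [0.558, 0.054])]
scene [([363.0, 220.0], 0.76, [0.537, 0.069]), ([338.0, 238.0], 0.54, [0.624, -0.003])]
```

View pics/wrist2.png

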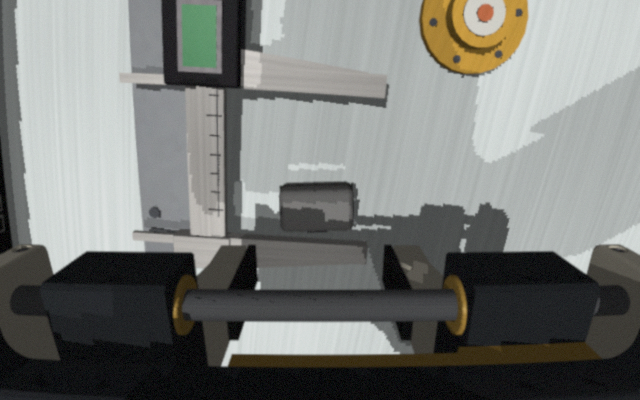

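The ferrite at (318,205) matches the earlier fix, so I'll descend and grip it.

```bash
python3 - <<'E'
from h import *
# keep at same pose; close-view edges
P=lambda u,v,z: at_z("wrist",(u,v),z).round(4)[:2]
print("fixed",P(229,238,.025),P(367,242,.025),"slide",P(243,89,.025),P(386,104,.025),"ferr",P(318,205,.028), "beam",P(226,100,.024),P(229,238,.024))
E
python3 -m handwheel '[{"delta_pos":[0.05,0,-0.5],"dr":[0,0,0]},{"delta_pos":[0,0,-0.6],"dr":[0,0,0]},{"delta_pos":[0,0,-0.6],"dr":[0,0,0]},{"delta_pos":[0,0,-0.6],"dr":[0,0,0]},{"delta_pos":[0,0,-0.5],"dr":[0,0,0]},{"delta_pos":[0,0,-0.2],"dr":[0,0,0]},{"delta_pos":[0,0,0],"dr":[0,0,0]},{"delta_pos":[0,0,0],"dr":[0,0,0]}]'
python3 -m handwheel '[{"delta_pos":[0,0,0],"dr":[0,0,0]},{"delta_pos":[0,0,0],"dr":[0,0,0]},{"delta_pos":[0,0,0],"dr":[0,0,0]},{"delta_pos":[0,0,0],"dr":[0,0,0]},{"delta_pos":[0,0,0],"dr":[0,0,0]}]' 1 20
```

```text
fixed [0.6068 0.0904] [0.5112 0.0794] slide [ 0.6053 -0.0101] [ 0.5163 -0.0138] ferr [0.549  0.0566] beam [ 0.6156 -0.002 ] [0.607  0.0908]
t: 5.8
eef_pos: [0.5475, 0.0641, 0.0244]
ee_rot: [-3.141, 0.0, -1.427]
force: [0.5, 0.1, -0.8]
width: 0.0619
gripper_force: 0.0
t: 6.3
eef_pos: [0.5474, 0.0641, 0.0243]
ee_rot: [-3.14, 0.0, -1.427]
force: [-0.7, 1.1, 5.5]
width: 0.0504
gripper_force: 19.9
```

```bash
python3 -m handwheel '[{"delta_pos":[0,0,0.5],"dr":[0,0,0]},{"delta_pos":[0,0,0.9],"dr":[0,0,0]},{"delta_pos":[-0.1,0,0.9],"dr":[0,0,0]},{"delta_pos":[-0.5,0.9,0],"dr":[0,0,0]},{"delta_pos":[-0.5,0.9,0],"dr":[0,0,0]},{"delta_pos":[-0.4,0.9,0],"dr":[0,0,0]},{"delta_pos":[-0.4,0.9,0],"dr":[0,0,0]},{"delta_pos":[0,0.7,-0.7],"dr":[0,0,0]},{"delta_pos":[0,0,-0.8],"dr":[0,0,0]},{"delta_pos":[0,0,-0.4],"dr":[0,0,0]}]'
python3 -m handwheel '[{"delta_pos":[0,0,-0.2],"dr":[0,0,0]},{"delta_pos":[0,0,-0.15],"dr":[0,0,0]},{"delta_pos":[0,0,0],"dr":[0,0,0]},{"delta_pos":[0,0,0],"dr":[0,0,0]}]'
```

```text
t: 7.3
eef_pos: [0.4889, 0.1929, 0.0339]
ee_rot: [3.14, -0.001, -1.426]
force: [0.0, -0.4, -1.0]
width: 0.05
gripper_force: 19.9
t: 7.7
eef_pos: [0.4905, 0.1928, 0.0257]
ee_rot: [-3.141, 0.0, -1.428]
force: [-0.1, 0.4, -0.4]
width: 0.0501
gripper_force: 19.9
```

```bash
python3 -m handwheel '[{"delta_pos":[0,0,-0.05],"dr":[0,0,0]},{"delta_pos":[0,0,0],"dr":[0,0,0]}]'
python3 -m handwheel '[{"delta_pos":[0,0,0],"dr":[0,0,0]},{"delta_pos":[0,0,0],"dr":[0,0,0]},{"delta_pos":[0,0,0],"dr":[0,0,0]},{"delta_pos":[0,0,0.4],"dr":[0,0,0]},{"delta_pos":[0,0,0.8],"dr":[0,0,0]},{"delta_pos":[0,0,0.9],"dr":[0,0,0]},{"delta_pos":[0.5,-0.8,0.9],"dr":[0,0,0]},{"delta_pos":[0.8,-0.9,0.9],"dr":[0,0,0]},{"delta_pos":[0.8,-0.9,0.9],"dr":[0,0,0]},{"delta_pos":[0.6,-0.9,0.9],"dr":[0,0,0]}]' -0.41
python3 -m handwheel '[{"delta_pos":[0,0,0],"dr":[0,0,0]},{"delta_pos":[0,0,0],"dr":[0,0,0]}]' 1
python3 - <<'E'
from h import *
save("wrist","w3");f=cv2.imread("pics/w3.png"); cv2.imwrite("pics/w3c.png",cv2.resize(f[0:270,100:420],None,fx=2.2,fy=2.2,interpolation=cv2.INTER_CUBIC))
np.save("cal3.npy",calibration("wrist"),allow_pickle=True)
for n in ["caliper","slide","thumb_rest","hold_top","ferrite"]:
    z={"thumb_rest":.021,"hold_top":.038}.get(n,0)
    print(n,[(np.round(m["location"]).tolist(),round(m["conf"],2),np.round(at_z("wrist",m["location"],z),3)[:2].tolist()) for m in mark_of("wrist",n)[:3]])
E
```

```text
t: 7.9
eef_pos: [0.4905, 0.1931, 0.0243]
ee_rot: [-3.14, 0.001, -1.427]
force: [0.8, -1.0, 3.0]
width: 0.0499
gripper_force: 19.9
t: 8.9
eef_pos: [0.5719, 0.0868, 0.197]
ee_rot: [-3.14, 0.0, -1.427]
force: [1.0, 1.0, 0.4]
width: 0.0617
gripper_force: 0.0
t: 9.1
eef_pos: [0.5713, 0.0873, 0.1958]
ee_rot: [-3.14, 0.001, -1.429]
force: [-0.8, -0.7, -0.5]
width: 0.051
gripper_force: 0.0
caliper [([381.0, 285.0], 0.35, [0.49, 0.193])]
slide [([286.0, 70.0], 0.86, [0.615, -0.006])]
thumb_rest []
hold_top []
ferrite [([381.0, 286.0], 0.58, [0.49, 0.194])]
```

View pics/w3c.png

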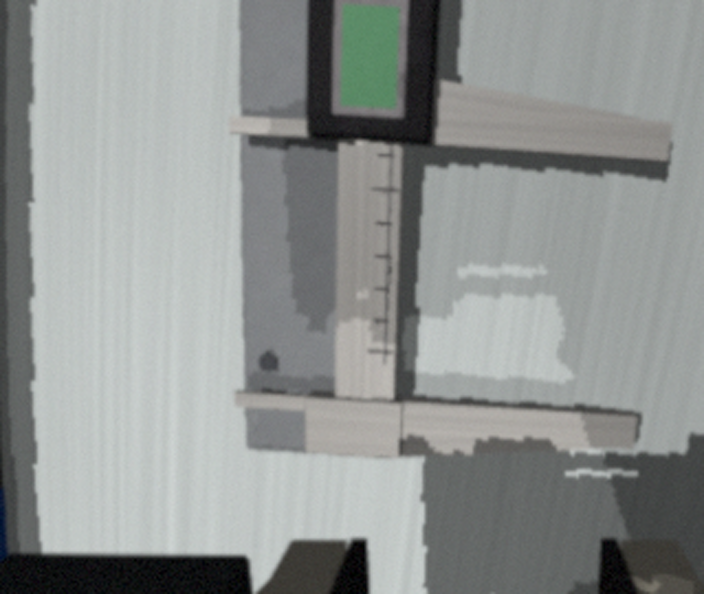

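The ferrite core is out and now lies at (0.49, 0.19). The gap between the jaws is bare: fixed jaw edge (403,402) to (638,412), slide edge (437,143) to (668,160) in the crop.

```bash
python3 - <<'E'
from h import *
P=lambda u,v,z: at_z("wrist",(100+u/2.2,v/2.2),z).round(4)[:2]
a,b,c,d=[P(*k,.025) for k in((403,402),(638,412),(437,143),(668,160))]
print(a,b,c,d)
for p,q in((a,b),(c,d)): e=p-q; print("yaw",np.degrees(np.arctan2(e[1],e[0])),np.hypot(*e))
y=np.radians(5.5);n=np.array([-np.sin(y),np.cos(y)]); print("gap",(a-c)@n,(b-d)@n)
print("beam",P(402,150,.024),P(396,390,.024))
save("top","t3")
for c in ("top","scene"):
  grab_frame(c)
  for n in ("converter","injector","thumb_rest"):print(c,n,[(np.round(m["location"]).tolist(),round(m["conf"],2),np.round(at_z(c,m["location"],.021 if n[0]=="t" else 0),3)[:2].tolist()) for m in mark_of(c,n)[:1]])
E
```

```text
[0.6034 0.0904] [0.5084 0.0808] [ 0.6025 -0.0098] [ 0.5164 -0.0166]
yaw 5.770301097871162 0.09548382061899291
yaw 4.5157288072964255 0.08636810753976268
gap 0.09965243789912312 0.09771835574112502
beam [ 0.6152 -0.0055] [0.6068 0.0861]
top converter [([387.0, 241.0], 0.95, [0.411, -0.29])]
top injector [([438.0, 215.0], 0.96, [0.482, -0.439])]
top thumb_rest [([318.0, 172.0], 0.61, [0.607, -0.1])]
scene converter [([251.0, 194.0], 0.62, [0.426, -0.278])]
scene injector [([194.0, 202.0], 0.97, [0.481, -0.444])]
scene thumb_rest [([177.0, 182.0], 0.58, [0.41, -0.519])]
```

```bash
python3 -m handwheel '[{"delta_pos":[-0.1,-0.8,-0.6],"dr":[0,0,-1.4]},{"delta_pos":[-0.1,-0.88,-0.6],"dr":[0,0,-1.4]},{"delta_pos":[0,0,-0.9],"dr":[0,0,0]},{"delta_pos":[0,0,-0.9],"dr":[0,0,0]},{"delta_pos":[0,0,-0.9],"dr":[0,0,0]},{"delta_pos":[0,0,-0.9],"dr":[0,0,0]},{"delta_pos":[0,0,-0.6],"dr":[0,0,0]},{"delta_pos":[0,0,-0.25],"dr":[0,0,0]},{"delta_pos":[0,0,0],"dr":[0,0,0]}]' 1 10
python3 -m handwheel '[{"delta_pos":[0.03,-0.3,0],"dr":[0,0,0]},{"delta_pos":[0.03,-0.3,0],"dr":[0,0,0]},{"delta_pos":[0.03,-0.3,0],"dr":[0,0,0]},{"delta_pos":[0.02,-0.2,0],"dr":[0,0,0]},{"delta_pos":[0.02,-0.2,0],"dr":[0,0,0]},{"delta_pos":[0.02,-0.2,0],"dr":[0,0,0]},{"delta_pos":[0.02,-0.2,0],"dr":[0,0,0]}]'
```

```text
t: 10.75
eef_pos: [0.5645, 0.0373, 0.0242]
ee_rot: [3.14, -0.001, -1.476]
force: [-0.3, -0.2, 1.5]
width: 0.0007
gripper_force: 0.0
t: 11.45
eef_pos: [0.5702, -0.0137, 0.0252]
ee_rot: [-3.141, 0.0, -1.476]
force: [-1.0, 1.3, 2.3]
width: 0.0007
gripper_force: 1.4
```

```bash
python3 -m handwheel '[{"delta_pos":[0.02,-0.2,0],"dr":[0,0,0]},{"delta_pos":[0.02,-0.2,0],"dr":[0,0,0]},{"delta_pos":[0.02,-0.2,0],"dr":[0,0,0]},{"delta_pos":[0.02,-0.2,0],"dr":[0,0,0]},{"delta_pos":[0.01,-0.15,0],"dr":[0,0,0]},{"delta_pos":[0,0,0],"dr":[0,0,0]}]'
python3 -m handwheel '[{"delta_pos":[0,0.2,0],"dr":[0,0,0]},{"delta_pos":[0,0,0.8],"dr":[0,0,0]},{"delta_pos":[0,0,0.9],"dr":[0,0,0]},{"delta_pos":[0,0,0.9],"dr":[0,0,0]},{"delta_pos":[-0.6,-0.9,0.9],"dr":[0,0,0]},{"delta_pos":[-0.6,-0.9,0.9],"dr":[0,0,0]},{"delta_pos":[-0.6,-0.9,0.9],"dr":[0,0,0]},{"delta_pos":[-0.6,-0.9,0.5],"dr":[0,0,0]},{"delta_pos":[-0.5,-0.9,0],"dr":[0,0,0]},{"delta_pos":[0,0,0],"dr":[0,0,0]}]' -1
python3 - <<'E'
from h import *
f=save("wrist","w4"); cv2.imwrite("pics/w4s.png",f[:270,:,::-1])
print(get_state()["eef_pos"])
for n in ["caliper","slide","thumb_rest","hold_top","converter","target"]:
    z={"thumb_rest":.021,"hold_top":.038}.get(n,0)
    print(n,[(np.round(m["location"]).tolist(),round(m["conf"],2),np.round(at_z("wrist",m["location"],z),3)[:2].tolist()) for m in mark_of("wrist",n)[:3]])
E
```

```text
t: 12.05
eef_pos: [0.5729, -0.0428, 0.025]
ee_rot: [-3.142, -0.0, -1.477]
force: [0.8, 0.3, -0.3]
width: 0.0006
gripper_force: 0.0
t: 13.05
eef_pos: [0.4844, -0.1727, 0.1999]
ee_rot: [-3.14, -0.0, -1.478]
force: [0.4, 0.3, -0.2]
width: 0.0745
gripper_force: 0.0
[ 0.48519762 -0.1718037   0.19958126]
caliper []
slide [([188.0, 281.0], 0.69, [0.618, -0.044]), ([149.0, 234.0], 0.55, [0.657, -0.096])]
thumb_rest [([190.0, 203.0], 0.69, [0.606, -0.14])]
hold_top []
converter [([418.0, 63.0], 0.56, [0.409, -0.284])]
target [([328.0, 266.0], 0.64, [0.469, -0.077])]
```

View pics/w4.png

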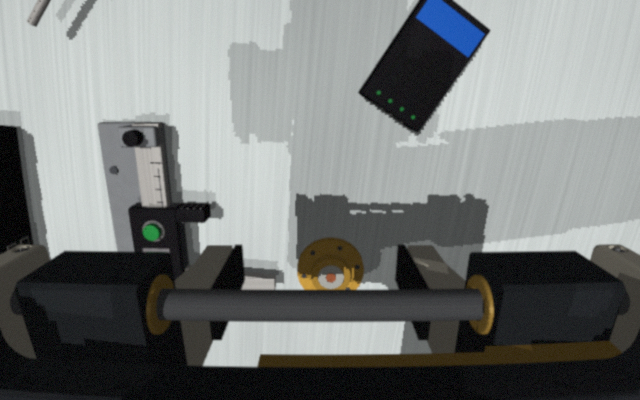

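The converter lies at an angle: near top corners (360,92) and (418,132), right edge running up to (488,30), badge at the far end. The slide is now well open, with its thumb rest at (195,212).

```bash
python3 - <<'E'
from h import *
P=lambda u,v: at_z("wrist",(u,v),.032)[:2]
a,b,c=P(360,92),P(418,132),P(488,30); print(a,b,c,np.hypot(*(a-b)),np.hypot(*(c-b)))
l=(c-b)/np.hypot(*(c-b)); w=(a-b)/np.hypot(*(a-b)); print(np.degrees(np.arctan2(l[1],l[0])),np.degrees(np.arctan2(w[1],w[0])))
print("centre",b+l*.05+w*.03, (a+b)/2+l*.05, get_state()["eef_pos"])
E
```

```text
[ 0.46136467 -0.25345681] [ 0.4079402  -0.22593523] [ 0.36437393 -0.31292653] 0.06009668703375944 0.09729083603827982
-116.6022501574672 -27.25523441168464
centre [ 0.41221975 -0.28438071] [ 0.41226273 -0.28440285] [ 0.48619231 -0.17026995  0.19871549]
```

```bash
python3 -m handwheel '[{"delta_pos":[-0.49,-0.76,-0.5],"dr":[0,0,-6.5]},{"delta_pos":[-0.49,-0.76,-0.6],"dr":[0,0,-6.5]},{"delta_pos":[-0.49,-0.76,-0.7],"dr":[0,0,-6.5]},{"delta_pos":[-0.49,-0.76,-0.7],"dr":[0,0,-6.4]},{"delta_pos":[-0.49,-0.76,-0.7],"dr":[0,0,-6.4]},{"delta_pos":[0,0,0],"dr":[0,0,0]},{"delta_pos":[0,0,0],"dr":[0,0,0]},{"delta_pos":[0,0,0],"dr":[0,0,0]}]' -1
python3 - <<'E'
from h import *
c="wrist"; save(c,"w5")
print([(np.round(m["location"]).tolist(),round(m["conf"],2),np.round(at_z(c,m["location"],0),3)[:2].tolist()) for m in mark_of(c,"converter")[:3]])
print(get_state()["eef_pos"])
E
```

```text
t: 14.2
eef_pos: [0.4134, -0.2847, 0.1036]
ee_rot: [-3.141, 0.0, -2.038]
force: [-0.4, 0.1, 0.2]
width: 0.0873
gripper_force: 0.0
[([327.0, 204.0], 0.93, [0.408, -0.285])]
[ 0.41344296 -0.28454699  0.10375597]
```

View pics/w5.png

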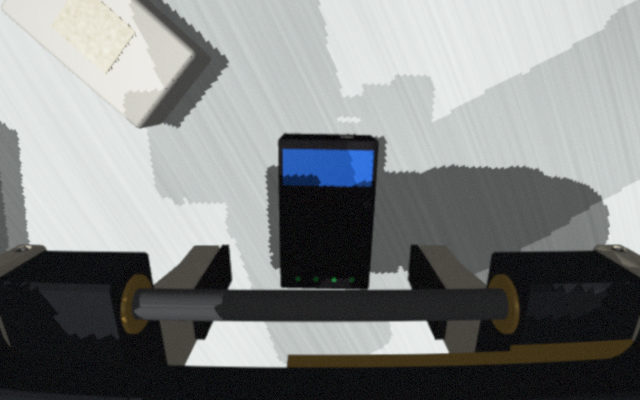

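The converter sits square between the fingers, columns 281-375, and the injector is well clear. I'll descend and grip.

```bash
python3 -m handwheel '[{"delta_pos":[0,0,-0.5],"dr":[0,0,0]},{"delta_pos":[0,0,-0.6],"dr":[0,0,0]},{"delta_pos":[0,0,-0.6],"dr":[0,0,0]},{"delta_pos":[0,0,-0.6],"dr":[0,0,0]},{"delta_pos":[0,0,-0.3],"dr":[0,0,0]},{"delta_pos":[0,0,0],"dr":[0,0,0]},{"delta_pos":[0,0,0],"dr":[0,0,0]}]'
python3 -m handwheel '[{"delta_pos":[0,0,0],"dr":[0,0,0]},{"delta_pos":[0,0,0],"dr":[0,0,0]},{"delta_pos":[0,0,0],"dr":[0,0,0]},{"delta_pos":[0,0,0],"dr":[0,0,0]},{"delta_pos":[0,0,0],"dr":[0,0,0]},{"delta_pos":[0,0,0],"dr":[0,0,0]}]' 1 30
python3 -m handwheel '[{"delta_pos":[0,0,0.5],"dr":[0,0,0]},{"delta_pos":[0,0,0.9],"dr":[0,0,0]},{"delta_pos":[0,0,0.9],"dr":[0,0,0]},{"delta_pos":[0,0,0.9],"dr":[0,0,0]},{"delta_pos":[0,0,0],"dr":[0,0,0]}]'
```

```text
t: 15.0
eef_pos: [0.4129, -0.2849, 0.0257]
ee_rot: [-3.141, 0.0, -2.039]
force: [0.6, -0.2, 0.1]
width: 0.0874
gripper_force: 0.0
t: 15.6
eef_pos: [0.4116, -0.2849, 0.0252]
ee_rot: [3.141, -0.0, -2.04]
force: [-3.4, 0.6, 6.0]
width: 0.0601
gripper_force: 30.0
t: 16.1
eef_pos: [0.4145, -0.2857, 0.1244]
ee_rot: [-3.135, 0.001, -2.039]
force: [0.8, -0.1, -2.4]
width: 0.06
gripper_force: 30.0
```

```bash
python3 -m handwheel '[{"delta_pos":[0.4,0.94,0],"dr":[0,0,2.9]},{"delta_pos":[0.4,0.94,0],"dr":[0,0,2.9]},{"delta_pos":[0.4,0.94,0],"dr":[0,0,2.9]},{"delta_pos":[0.4,0.94,0],"dr":[0,0,2.9]},{"delta_pos":[0.4,0.94,0],"dr":[0,0,2.9]},{"delta_pos":[0.4,0.94,0],"dr":[0,0,2.9]},{"delta_pos":[0.4,0.94,0],"dr":[0,0,2.9]},{"delta_pos":[0.4,0.94,0],"dr":[0,0,2.9]},{"delta_pos":[0.4,0.94,0],"dr":[0,0,2.9]},{"delta_pos":[0.4,0.94,0],"dr":[0,0,3]}]'
python3 -m handwheel '[{"delta_pos":[0.45,0.91,0],"dr":[0,0,3]},{"delta_pos":[0,0,-0.5],"dr":[0,0,0]},{"delta_pos":[0,0,0],"dr":[0,0,0]},{"delta_pos":[0,0,0],"dr":[0,0,0]},{"delta_pos":[0,0,0],"dr":[0,0,0]}]'
python3 - <<'E'
from h import *
f=save("wrist","w6");print(get_state()["eef_pos"]); cv2.imwrite("pics/w6s.png",f[:,:,::-1])
for n in ["slide","thumb_rest","hold_top","converter"]:
    z={"thumb_rest":.021,"hold_top":.038,"converter":.083}.get(n,0)
    print(n,[(np.round(m["location"]).tolist(),round(m["conf"],2),np.round(at_z("wrist",m["location"],z),3)[:2].tolist()) for m in mark_of("wrist",n)[:3]])
E
```

```text
t: 17.1
eef_pos: [0.5321, -0.0018, 0.12]
ee_rot: [3.14, -0.0, -1.53]
force: [0.1, -0.8, -3.1]
width: 0.0596
gripper_force: 30.0
t: 17.6
eef_pos: [0.5456, 0.0238, 0.1061]
ee_rot: [3.141, -0.0, -1.48]
force: [-0.7, -0.0, -2.0]
width: 0.0597
gripper_force: 30.0
[0.54580689 0.02380372 0.10638856]
slide [([220.0, 95.0], 0.67, [0.62, -0.048])]
thumb_rest []
hold_top [([221.0, 92.0], 0.55, [0.609, -0.051])]
converter [([324.0, 252.0], 0.82, [0.545, 0.021])]
```

View pics/w6.png

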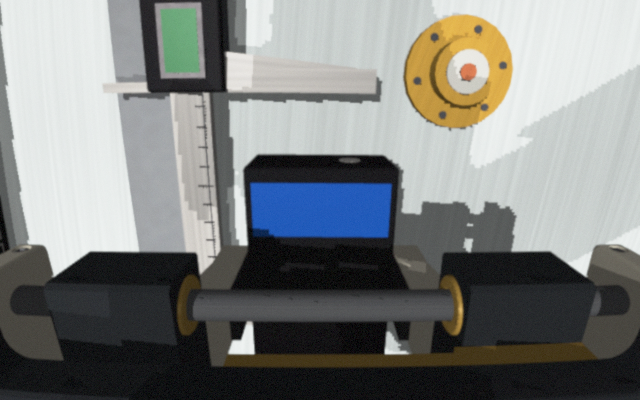

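```bash
python3 - <<'E'
from h import *
P=lambda u,v,z: at_z("wrist",(u,v),z)[:2].round(4)
print(P(320,180,.112),P(320,157,.081),"slide",P(228,93,.025),P(376,100,.025), "corners",P(246,157,.081),P(392,157,.081), "beam", P(212,200,.024))
E
```

```text
[ 0.5508 -0.023 ] [ 0.5511 -0.0265] slide [ 0.6084 -0.0504] [ 0.52   -0.0542] corners [ 0.5854 -0.0235] [ 0.5178 -0.0296] beam [0.6178 0.0177]
```

```bash
python3 -m handwheel '[{"delta_pos":[0,0,-0.5],"dr":[0,0,0]},{"delta_pos":[0,0,-0.6],"dr":[0,0,0]},{"delta_pos":[0,0,-0.6],"dr":[0,0,0]},{"delta_pos":[0,0,-0.6],"dr":[0,0,0]},{"delta_pos":[0,0,-0.3],"dr":[0,0,0]},{"delta_pos":[0,0,-0.1],"dr":[0,0,0]},{"delta_pos":[0,0,0],"dr":[0,0,0]},{"delta_pos":[0,0,0],"dr":[0,0,0]}]'
```

```text
t: 18.65
eef_pos: [0.5464, 0.0245, 0.0257]
ee_rot: [-3.14, 0.0, -1.479]
force: [-0.0, 0.0, -1.7]
width: 0.0599
gripper_force: 30.0
```

```bash
python3 -m handwheel '[{"delta_pos":[0,0,-0.03],"dr":[0,0,0]},{"delta_pos":[0,0,0],"dr":[0,0,0]},{"delta_pos":[0,0,0],"dr":[0,0,0]},{"delta_pos":[0,0,0],"dr":[0,0,0]}]' -0.59
python3 -m handwheel '[{"delta_pos":[0,0,0.4],"dr":[0,0,0]},{"delta_pos":[0,0,0.8],"dr":[0,0,0]},{"delta_pos":[0,0,0.9],"dr":[0,0,0]},{"delta_pos":[0,0,0.9],"dr":[0,0,0]},{"delta_pos":[0.3,-0.6,0.9],"dr":[0,0,0]},{"delta_pos":[0.5,-0.6,0.5],"dr":[0,0,0]},{"delta_pos":[0.5,-0.5,0],"dr":[0,0,0]},{"delta_pos":[0,0,0],"dr":[0,0,0]},{"delta_pos":[0,0,0],"dr":[0,0,0]}]' 1 10
python3 - <<'E'
from h import *
f=save("wrist","w7");print(get_state()["eef_pos"])
for n in ["slide","thumb_rest","hold_top","converter"]:
    z={"thumb_rest":.021,"hold_top":.038}.get(n,0)
    print(n,[(np.round(m["location"]).tolist(),round(m["conf"],2),np.round(at_z("wrist",m["location"],z),3)[:2].tolist()) for m in mark_of("wrist",n)[:3]])
E
```

```text
t: 19.05
eef_pos: [0.546, 0.0244, 0.0244]
ee_rot: [-3.141, 0.0, -1.479]
force: [-0.2, 0.9, 0.7]
width: 0.0694
gripper_force: 0.0
t: 19.95
eef_pos: [0.5845, -0.027, 0.1565]
ee_rot: [3.141, 0.0, -1.481]
force: [-0.3, 0.7, -0.3]
width: 0.0036
gripper_force: 0.0
[ 0.58422919 -0.0266934   0.15630583]
slide [([282.0, 164.0], 0.94, [0.618, -0.046])]
thumb_rest [([359.0, 245.0], 0.68, [0.548, 0.013]), ([307.0, 43.0], 0.59, [0.604, -0.139])]
hold_top [([258.0, 73.0], 0.75, [0.636, -0.115])]
converter [([359.0, 247.0], 0.87, [0.544, 0.024])]
```

View pics/w7.png

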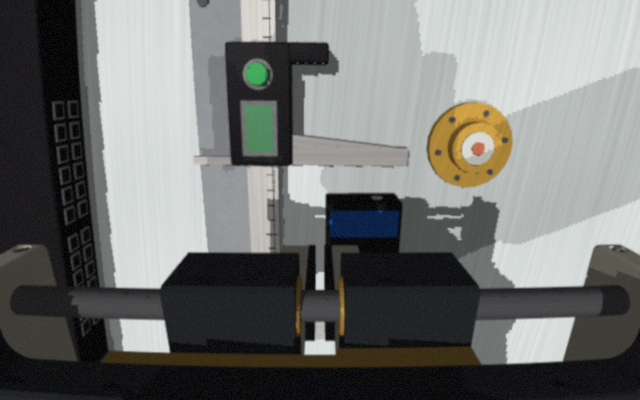

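The converter stands between the jaws at (363,220). The thumb rest is at (310,50) with bare bench behind it, where I'll lower the closed fingers.

```bash
python3 -m handwheel '[{"delta_pos":[0.09,-0.95,0],"dr":[0,0,0]},{"delta_pos":[0.09,-0.95,0],"dr":[0,0,0]},{"delta_pos":[0.09,-0.95,0],"dr":[0,0,0]},{"delta_pos":[0.09,-0.95,0],"dr":[0,0,0]},{"delta_pos":[0.1,-0.95,0],"dr":[0,0,0]},{"delta_pos":[0,0,-0.9],"dr":[0,0,0]},{"delta_pos":[0,0,-0.9],"dr":[0,0,0]},{"delta_pos":[0,0,-0.9],"dr":[0,0,0]},{"delta_pos":[0,0,-0.9],"dr":[0,0,0]},{"delta_pos":[0,0,-0.6],"dr":[0,0,0]}]'
python3 -m handwheel '[{"delta_pos":[0,0,0],"dr":[0,0,0]},{"delta_pos":[-0.02,0.2,0],"dr":[0,0,0]},{"delta_pos":[-0.02,0.2,0],"dr":[0,0,0]},{"delta_pos":[-0.02,0.2,0],"dr":[0,0,0]},{"delta_pos":[-0.02,0.2,0],"dr":[0,0,0]}]'
```

```text
t: 21.2
eef_pos: [0.5975, -0.1687, 0.0282]
ee_rot: [3.139, 0.0, -1.479]
force: [0.1, 0.1, 0.2]
width: 0.0007
gripper_force: 0.0
t: 21.7
eef_pos: [0.5972, -0.1447, 0.0315]
ee_rot: [-3.139, -0.001, -1.479]
force: [0.7, -3.2, 1.3]
width: 0.0004
gripper_force: 1.4
```

```bash
python3 -m handwheel '[{"delta_pos":[-0.01,0.15,0],"dr":[0,0,0]},{"delta_pos":[-0.02,0.15,0],"dr":[0,0,0]},{"delta_pos":[-0.01,0.15,0],"dr":[0,0,0]},{"delta_pos":[-0.01,0.15,0],"dr":[0,0,0]},{"delta_pos":[-0.02,0.15,0],"dr":[0,0,0]}]'
python3 -m handwheel '[{"delta_pos":[-0.01,0.08,0],"dr":[0,0,0]},{"delta_pos":[0,0.08,0],"dr":[0,0,0]},{"delta_pos":[-0.01,0.08,0],"dr":[0,0,0]},{"delta_pos":[-0.01,0.08,0],"dr":[0,0,0]}]'
```

```text
t: 22.2
eef_pos: [0.5944, -0.1224, 0.0302]
ee_rot: [-3.141, -0.0, -1.48]
force: [2.4, -3.7, 1.6]
width: 0.0005
gripper_force: 2.1
t: 22.6
eef_pos: [0.5936, -0.113, 0.0302]
ee_rot: [-3.141, -0.0, -1.48]
force: [3.4, -4.0, 0.7]
width: 0.0003
gripper_force: 2.1
```

```bash
for i in 1; do :; done; python3 -m handwheel '[{"delta_pos":[0,0.05,0],"dr":[0,0,0]},{"delta_pos":[-0.01,0.05,0],"dr":[0,0,0]},{"delta_pos":[0,0,0],"dr":[0,0,0]}]'
python3 -m handwheel '[{"delta_pos":[0,0.05,0],"dr":[0,0,0]},{"delta_pos":[0,0,0],"dr":[0,0,0]}]'
python3 - <<'E'
from h import *
save("top","t8");save("scene","s8")
a=grab_frame("scene")
print(get_state()["force"],get_state()["eef_pos"])
E
```

```text
t: 22.9
eef_pos: [0.5935, -0.1113, 0.0303]
ee_rot: [-3.141, -0.002, -1.479]
force: [4.9, -11.9, -1.2]
width: 0.0008
gripper_force: 6.2
t: 23.1
eef_pos: [0.5935, -0.1112, 0.0303]
ee_rot: [-3.141, -0.003, -1.48]
force: [7.4, -19.3, -2.2]
width: 0.0008
gripper_force: 10.2
[  6.3881294  -19.6692724   -2.31980506] [ 0.59348974 -0.11116695  0.03028834]
```

```bash
python3 -m handwheel '[{"delta_pos":[0,-0.15,0],"dr":[0,0,0]},{"delta_pos":[0,-0.4,0],"dr":[0,0,0]},{"delta_pos":[0,-0.3,0],"dr":[0,0,0]},{"delta_pos":[0,0,0.7],"dr":[0,0,0]},{"delta_pos":[0,0,0.9],"dr":[0,0,0]},{"delta_pos":[0,0.9,0.9],"dr":[0,0,0]},{"delta_pos":[0,0.9,0.9],"dr":[0,0,0]},{"delta_pos":[0,0.9,0.9],"dr":[0,0,0]},{"delta_pos":[0,0.9,0.9],"dr":[0,0,0]},{"delta_pos":[0,0.9,0.5],"dr":[0,0,0]}]'
python3 -m handwheel '[{"delta_pos":[0,0.8,0],"dr":[0,0,0]},{"delta_pos":[0,0.2,0],"dr":[0,0,0]},{"delta_pos":[0,0,0],"dr":[0,0,0]},{"delta_pos":[0,0,0],"dr":[0,0,0]}]'
python3 - <<'E'
from h import *
f=save("wrist","w9");print(get_state()["eef_pos"])
cv2.imwrite("pics/w9c.png",cv2.resize(f[0:260,120:440,::-1],None,fx=2.2,fy=2.2,interpolation=cv2.INTER_CUBIC))
for n in ["slide","thumb_rest","hold_top","converter"]:
    z={"thumb_rest":.021,"hold_top":.038}.get(n,0)
    print(n,[(np.round(m["location"]).tolist(),round(m["conf"],2),np.round(at_z("wrist",m["location"],z),3)[:2].tolist()) for m in mark_of("wrist",n)[:3]])
g=cv2.cvtColor(f,cv2.COLOR_RGB2HSV); m=cv2.inRange(g,(50,120,90),(75,255,255)); k,_,st,ce=cv2.connectedComponentsWithStats(m)
for i in range(1,k):
    if st[i,4]>60: print(st[i],ce[i],at_z("wrist",ce[i],.038).round(4))
E
```

```text
t: 24.25
eef_pos: [0.5932, 0.0018, 0.2035]
ee_rot: [-3.139, 0.001, -1.479]
force: [-0.1, -0.2, 0.5]
width: 0.0004
gripper_force: 0.0
t: 24.65
eef_pos: [0.5925, 0.0303, 0.2006]
ee_rot: [3.14, -0.0, -1.48]
force: [0.3, -0.7, 0.4]
width: 0.0005
gripper_force: 0.0
[0.59257174 0.0300401  0.20061844]
slide [([298.0, 135.0], 0.68, [0.617, -0.009])]
thumb_rest [([326.0, 30.0], 0.62, [0.599, -0.1])]
hold_top [([280.0, 56.0], 0.69, [0.635, -0.075])]
converter [([369.0, 187.0], 0.82, [0.544, 0.036])]
[272  47  19  20 285] [280.61754386  56.2       ] [ 0.6341 -0.0746  0.038 ]
```

View pics/w9c.png

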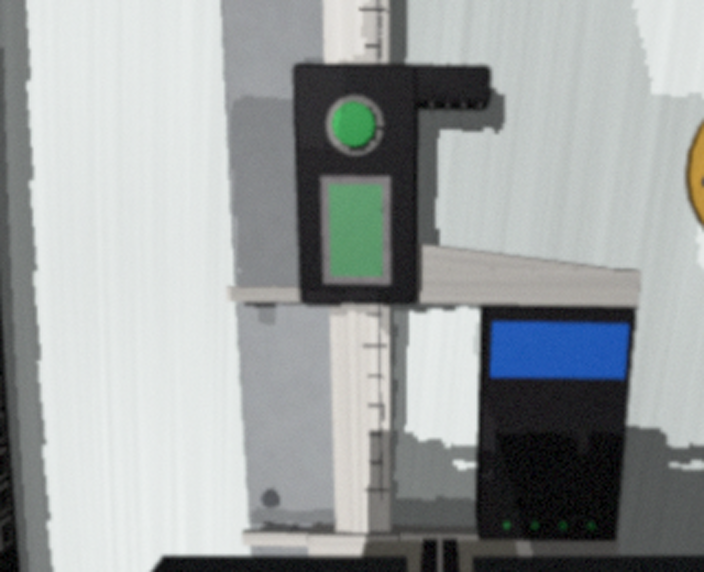

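Both jaws bear on the converter's ends, squarely: slide edge at row ~303, fixed edge at row ~538. The button is at (352,124) in the crop, which is world (0.634, -0.074). I'll press it now.

```bash
python3 -m handwheel '[{"delta_pos":[0.34,-0.86,-0.3],"dr":[0,0,0]},{"delta_pos":[0.34,-0.86,-0.3],"dr":[0,0,0]},{"delta_pos":[0.34,-0.86,-0.4],"dr":[0,0,0]},{"delta_pos":[0.36,-0.88,-0.6],"dr":[0,0,0]},{"delta_pos":[0,0,-0.8],"dr":[0,0,0]},{"delta_pos":[0,0,-0.8],"dr":[0,0,0]},{"delta_pos":[0,0,-0.8],"dr":[0,0,0]},{"delta_pos":[0,0,-0.3],"dr":[0,0,0]},{"delta_pos":[0,0,0],"dr":[0,0,0]},{"delta_pos":[0,0,0],"dr":[0,0,0]}]'
```

```text
t: 25.9
eef_pos: [0.6349, -0.073, 0.0731]
ee_rot: [-3.141, -0.0, -1.479]
force: [-0.1, -0.5, 0.4]
width: 0.0005
gripper_force: 0.0
```

```bash
python3 -m handwheel '[{"delta_pos":[0,0,-0.3],"dr":[0,0,0]},{"delta_pos":[0,0,-0.2],"dr":[0,0,0]},{"delta_pos":[0,0,-0.1],"dr":[0,0,0]},{"delta_pos":[0,0,0],"dr":[0,0,0]}]'
python3 -m handwheel '[{"delta_pos":[0,0,-0.06],"dr":[0,0,0]},{"delta_pos":[0,0,0],"dr":[0,0,0]},{"delta_pos":[0,0,0],"dr":[0,0,0]}]'
```

```text
t: 26.3
eef_pos: [0.6346, -0.0727, 0.0542]
ee_rot: [-3.141, -0.0, -1.479]
force: [-0.4, 0.1, 3.4]
width: 0.0008
gripper_force: 1.5
t: 26.6
eef_pos: [0.6346, -0.0728, 0.0533]
ee_rot: [-3.141, -0.0, -1.479]
force: [-1.8, 0.8, 6.4]
width: 0.0004
gripper_force: 3.3
```

```bash
python3 -m handwheel '[{"delta_pos":[0,0,-0.03],"dr":[0,0,0]},{"delta_pos":[0,0,0],"dr":[0,0,0]},{"delta_pos":[0,0,0],"dr":[0,0,0]},{"delta_pos":[0,0,0],"dr":[0,0,0]}]'
python3 -m handwheel '[{"delta_pos":[0,0,0.3],"dr":[0,0,0]},{"delta_pos":[0,0,0.8],"dr":[0,0,0]},{"delta_pos":[-0.2,0.6,0.9],"dr":[0,0,0]},{"delta_pos":[-0.3,0.9,0.9],"dr":[0,0,0]},{"delta_pos":[-0.3,0.9,0.9],"dr":[0,0,0]},{"delta_pos":[-0.3,0.9,0.9],"dr":[0,0,0]},{"delta_pos":[-0.3,0.3,0.2],"dr":[0,0,0]},{"delta_pos":[0,0,0],"dr":[0,0,0]},{"delta_pos":[0,0,0],"dr":[0,0,0]}]'
python3 - <<'E'
from h import *
f=save("wrist","w10"); a=cv2.imread("pics/w9.png"); print(get_state()["eef_pos"])
for n in ["slide","thumb_rest","hold_top","converter"]:
    z={"thumb_rest":.021,"hold_top":.038}.get(n,0)
    print(n,[(np.round(m["location"]).tolist(),round(m["conf"],2),np.round(at_z("wrist",m["location"],z),3)[:2].tolist()) for m in mark_of("wrist",n)[:2]])
t=grab_frame("top"); print([ (n,[at_z("top",m["location"])[:2].round(3) for m in mark_of("top",n)[:2]]) for n in ("ferrite","target","spare_ferrite")])
E
```

```text
t: 27.0
eef_pos: [0.6346, -0.0729, 0.0531]
ee_rot: [-3.14, -0.0, -1.479]
force: [-3.7, 2.3, 12.0]
width: 0.0005
gripper_force: 6.0
t: 27.9
eef_pos: [0.5918, 0.0349, 0.198]
ee_rot: [3.141, 0.0, -1.479]
force: [-0.3, -0.2, -0.2]
width: 0.0004
gripper_force: 0.0
[0.59179574 0.03452373 0.19751803]
slide [([300.0, 132.0], 0.87, [0.614, -0.009])]
thumb_rest [([324.0, 22.0], 0.93, [0.601, -0.101])]
hold_top [([274.0, 50.0], 0.8, [0.638, -0.075])]
converter [([296.0, 230.0], 0.75, [0.611, 0.09]), ([370.0, 184.0], 0.66, [0.544, 0.035])]
[('ferrite', [array([0.5 , 0.19]), array([ 0.457, -0.078])]), ('target', [array([ 0.47 , -0.081])]), ('spare_ferrite', [array([0.613, 0.283])])]
```

View pics/w10.png

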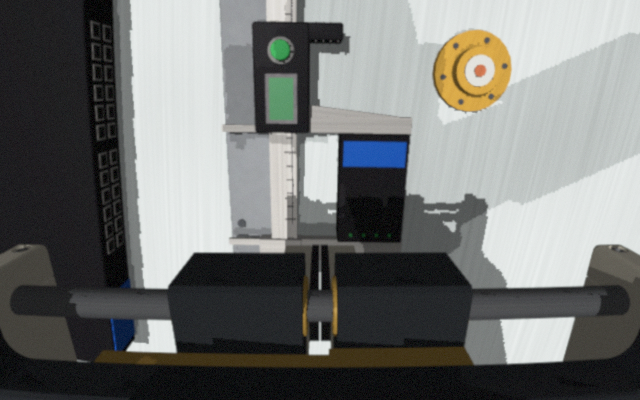

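The jaws are still shut on the converter (slide edge at row 133, fixed edge at row 240). The button has been pressed, the ferrite is clear at (0.49, 0.19), and the arm is touching nothing.

```bash
python3 -c "from station import job_done; print(job_done())"
```

```text
the job is handed in; nothing more can be done
None
```

I moved the ferrite clear, shut the jaws on the converter's two ends, pressed the hold button to its stop, and handed the job in at about 28 s; the other things were not touched, and the peak force closing the slide was about 20 N.

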